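# Lock the focusing rod into the slit-lamp base

## Task

Take the focusing rod with the wide collar out of its stand and put it upright into the socket of the slit-lamp base, gently, until its collar sits flat on the plate. Then turn the black cam lock knob clockwise until the sprung roller drops into the notch of the cam, so that the knob's steel tongue lies over the collar; stop there without forcing the knob on against the stop and let go. Leave the other rod and everything else where it is.

Things in the scene. Friction and masses are not known exactly. Their poses are not given: they have to be found in the camera images.
- rod_mid (a point): The focusing rod, bright metal, 90 mm long, upright in one of the stand's two holes; this point is on its axis, 45 mm above its lower end. From below: pin 14 mm across, 24 mm long, chamfered end; collar 36 mm across, 8 mm thick (its top 13 mm below this point); round stem 13 mm across up to 45 mm above this point. About 0.12 kg. Grip the stem 15 to 25 mm above this point, from above. z is up along the rod.
- rod_seat (a point): Point on the focusing rod's axis on the underside of its collar (21 mm below rod_mid). When the rod is home this point coincides with socket.
- rod_b_mid (a point): The other rod (to be left alone), half-way up: 120 mm long, collar only 22 mm across, stem 10 mm across. It stands in the other hole of the stand, 76 mm away; which hole holds which rod varies.
- stand: Grey block, 80 x 150 x 30 mm, fixed; origin at the centre of its underside, its y axis along its 150 mm side. Two holes at y = -38 and +38 mm, 16 mm wide and 26 mm deep, hold the rods with 24 mm of pin in the hole.
- socket (a point): Centre of the mouth of the rod socket in the cream base plate, in the plate's top face, 32 mm above the table. Hole 15.5 mm wide, 27 mm deep, with a 2 mm chamfer. The frame's z is up, its x points from the knob towards the roller follower, its y from the knob towards the socket. The socket is not on the knob: it lies 95 mm from the knob's axis.
- knob_grip (a point): Point on the vertical axis of the black cam lock knob, 74 mm above the table, where to grip it from above; fixed to the plate (does not turn with the knob). The knob is round, 36 mm across, finely ribbed, from 48 to 93 mm above the table. It must be turned clockwise (seen from above) by an amount that varies, 0.75 to 1.3 rad. It stays where it is left.
- follower (a joint): The sprung roller follower, which slides in its block along the plate's x axis and is pressed on the cam with 7 to 14 N; in m: 0 when fully down in the notch, 0.004 to 0.009 while it rides on the cam's lobe; grows as it moves away from the knob. The brass end of its shaft, 80 to 100 mm from the knob's axis, shows it.
- follower_block (a joint): Sideways bend of the follower's springy mount about the knob's axis, in rad: 0 unloaded, up to 0.03 on the lobe, negative (to -0.12) as the roller snaps in, then growing (4 N m per rad) when the tooth is forced on clockwise. Beyond 0.15 rad, about 0.6 N m too much on the knob, the mount is damaged. Block 26 x 34 mm, 45 to 71 mm from the knob's axis on the plate's +x side, top 45 mm above the table.
- unit: The cream base plate of the slit lamp (microscope removed), 170 x 200 x 32 mm, fixed; origin at the centre of its underside. The knob's axis is at x = -20, y = -50 mm, the socket at x = -20, y = +45 mm. A short joystick with a rubber head stands at x = 55, y = 68 mm, top 72 mm above the table.
- drop_bottle: Small bottle, 26 mm across, 65 mm tall, standing beyond the stand and the plate; a bystander.
- jar: Glass jar with steel lid, 72 mm across, 85 mm tall; a bystander.
- lens_ring: Dark lens ring, 38 mm across, 6 mm thick, flat on the table near the robot; a bystander.
- occluder: Flat black paddle with a handle, lying on the right; a bystander.
- swab_pack: Cardboard pack 90 x 60 x 25 mm, on the right; a bystander.
- cup: White cup 60 mm across, 60 mm tall; a bystander.
- flask: White plastic bottle 48 mm across, 120 mm tall, near the robot on the right; a bystander.
- cam_axis (a point): Point on the knob's axis at mid height of the steel cam, 38 mm above the table, fixed to the plate. The cam turns with the knob: rising lobe, notch, stop tooth. Turning on the lobe takes about 0.1 to 0.2 N m. At the notch the roller snaps in and pulls the knob on by itself for some 0.1 rad; right after that the tooth meets the roller and resistance grows by 4 N m per rad.
- tongue_axis (a point): Point on the knob's axis at the height of the tongue, 45.5 mm above the table, fixed to the plate. The flat steel tongue turns with the knob: 16 mm wide, 5 mm thick, reaching 85 mm from the axis. It passes 3 mm over the collar of a seated rod but strikes one not home. At the start it points to the plate's -x side; when locked it points at the socket, over the collar.

How it is judged (in metres and radians):
On the way, in this order (a step that is already met when the one before it is completed fails the run):
1. the focusing rod is home in the socket, upright, its collar on the plate, before the lock is turned (horizontal distance between rod_seat and socket below 0.003 m and z of rod_seat in the frame of socket below 0.002 m and angle between rod_mid's own z axis and vertical below 0.08 rad and value of joint follower above 0.003 m), for 0.2 s.
2. the roller has dropped into the notch of the cam (value of joint follower below 0.0012 m), for 0.2 s.
At the end, for the whole second after the job is handed in: The focusing rod stands in the socket (axis within 3 mm, collar within 2 mm of the plate, tilt under 0.08 rad), the roller is down in the notch (follower below 1.2 mm), its block is unbent (within 0.05 rad) and all is released (horizontal distance between rod_seat and socket below 0.003 m and z of rod_seat in the frame of socket below 0.002 m and angle between rod_mid's own z axis and vertical below 0.08 rad and value of joint follower below 0.0012 m and value of joint follower_block between -0.05 and 0.05 rad); the robot touches nothing.
It fails at once if the knob is forced on against the stop, bending the follower's mount by more than 0.15 rad (value of joint follower_block above 0.15 rad).
It fails at once if the rod is rammed into or against the base with more than 40 N (contact force between rod and unit above 40 N).
It fails at once if the other rod is moved by more than 15 mm (distance of rod_b_mid from where it was at the start of the episode above 0.015 m).
It fails at once if a bystander is moved by more than 30 mm (distance of any of drop_bottle, jar, lens_ring, occluder, swab_pack, cup, flask from where it was at the start of the episode above 0.03 m).
It also fails if it takes over 67 s, if anything falls off the work surface, if the arm or the gripper's body presses on something with over 40 N, if the wrist force passes 120 N, or if a joint passes its speed limit or range.

## Robot

A 6-joint arm with a two-finger parallel gripper is mounted at the origin on the work surface. World frame = base frame: x ahead of the robot, y to its left, z up, the work surface at z = 0. Lengths are in m, angles in degrees, forces in N, time in s.
With the tool pointing down it reaches from about 0.25 to 0.725 m from the base axis. Payload 9.7 kg.
Tool frame: the origin (TCP) lies at the very end of the fingers, on their centre line; the grasp point (between the pads) lies 19 mm behind it (bot.grip_depth is the distance from the TCP to the grasp point, in m); z points along the fingers, y is the direction in which the jaws open and shut (so a half turn about z gives the same grasp; the last joint's range is limited). The gripper opens to 85 mm and grips with 20 to 120 N. Pads are 22 mm wide; open, the fingers measure 114 mm over their backs; the gripper's body (76 mm by 85 mm) begins 54 mm behind the grasp point. The pads swing forward as they close: fully open they stand 13 mm farther back than shut.
Start: joints at [68.411, 4.979, 10.078, 95.1, 0, 90], TCP at [0.202, 0.511, 0.231] pointing down, gripper open.
Joint ranges: [-179.16, 179.16], [-48.56, 103.87], [-65.8, 70.77], [-126.05, 130.52], [-82.76, 87.17], [-180, 180]. Speed limits (degrees/s): [127.2, 127.2, 147.25, 180, 180, 180].

## Interface

Orientations are given as [roll, pitch, yaw] about the fixed x, y, z axes, in that order (R = Rz(yaw) Ry(pitch) Rx(roll)).
In Python, from workcell import bot, viewer gives the robot as it stands.
- The arm moves only by the tool arm_command, never from a script. Its argument "motion" is a list of rows, each a list of 3 entries, a list of its own where there are three numbers: the opening, from 0 (shut) to 1 (fully open), then the shift along the tool's x, y, z in units of 60 mm (1.0 is 60 mm), then the turn, a rotation vector about the tool's x, y, z in units of 6 degrees (1.0 is 6 degrees). A call has 1 to 12 rows; each row shifts and turns the commanded pose from where the row before left it, along the tool's axes as they then stand; what a row does not reach is not made up. A row lasts 1/8 s, in which the tool goes at most 62.5 mm and 10.7 degrees, less where a joint would pass 70% of its speed; a pose out of reach is approached as far as the arm can. A call is refused whole if a number of a shift passes 1 or a number of a turn 1, either way. A call with a gripper value outside its range is refused whole. The fingers move at their own pace and stop on an object; "newtons" is the grip in N (left out, the last holds). Time passes only in rows, so rows that do not move let the fingers close. It gives the time, the measured TCP pose, the force and the opening at its end, in the units of the state.
- bot.get_obs(): the state, without advancing time (a new reading comes with each control period).
- viewer.camera(name): name is "side" or "top" or "wrist"; returns the picture (384x512x3 uint8, blue, green, red); there is no depth.
- viewer.calibration(name): a dict with "fx", "fy", "cx", "cy" (pixels), "T" (4x4, takes a point from camera to world coordinates). Camera axes: x right, y down, z forward; pixel columns grow to the right and rows downward; lengths in m; the calibration is good to about 2 mm. A picture is of the moment at which its call begins: read the wrist's pose just before it. calibration takes no time and is no camera call; for the wrist camera it gives the pose at the moment of the call.
- bot.job_done(): hands the job in, once; it reports no verdict.
The state is a dict: "time": time; "q": joint angles; "qd": joint speeds; "joint_efforts": joint torques, N m; "ee_pos": TCP position; "tcp_rot": TCP orientation; "wrist_force": force on the tool from outside, world axes, zero at the start; "torque": the same for the moment, N m; "opening": finger opening in m.
Only numpy, scipy, OpenCV 4.12 (cv2) and the standard library are available. Lean on these libraries where they do the work, as an engineer would, in place of code of your own. Each camera call takes 0.05 s, during which the arm holds its last target.

## Working session

There is one attempt and no reset: what is moved stays moved. The work goes in short steps, Python scripts to look and compute and a tool call to move; the robot and the scene stay as the last step left them, time stands still between calls to the robot, and variables do not carry over. Pictures are saved under pics/ and viewed, and the job is handed in when it is done.

Besides the shell and the picture viewer there is one more tool, called after ">>>" by a JSON object that holds its "fn" and its "kwargs". arm_command: Moves the arm, as the interface text tells. Its arguments: {"type":"object","properties":{"motion":{"type":"array"},"newtons":{"type":"number"}},"required":["motion"]}

```bash
mkdir -p pics; ls; python3 - <<'E'
from workcell import bot, viewer
import cv2, numpy as np
o=bot.get_obs(); print({k:np.round(v,4) for k,v in o.items()}, bot.grip_depth)
for n in("top","side","wrist"):
    c=viewer.calibration(n); im=viewer.camera(n); cv2.imwrite(f"pics/{n}0.png",im)
    print(n,c["fx"],c["fy"],c["cx"],c["cy"]); print(np.round(c["T"],4))
E
```

```text
pics
{'time': np.float64(0.0), 'q': array([ 6.84105e+01,  5.01180e+00,  1.00359e+01,  9.50983e+01,
       -1.10000e-03,  8.99982e+01]), 'qd': array([ 0.093 , -0.0388, -0.0027, -0.0439,  0.021 , -0.0576]), 'joint_efforts': array([ 1.10000e-03, -5.20386e+01,  4.64806e+01,  1.61000e-02,
        1.00000e-04, -0.00000e+00]), 'ee_pos': array([0.2023, 0.5112, 0.2306]), 'tcp_rot': array([-1.799258e+02,  1.100000e-03,  1.584123e+02]), 'wrist_force': array([0.201 , 0.7703, 0.4229]), 'torque': array([-0.0287,  0.0054,  0.0146]), 'opening': np.float64(0.0852)} 0.0187
top 353.5037903481791 353.5037903481791 254.35009120054607 190.0877996750763
[[ 0.0158 -0.9717  0.2357  0.3294]
 [-0.9999 -0.0168 -0.0024 -0.0079]
 [ 0.0063 -0.2356 -0.9718  0.9337]
 [ 0.      0.      0.      1.    ]]
side 461.60096536324824 461.60096536324824 256.43292856324433 189.21353775448694
[[-0.9411 -0.2527  0.2246  0.2896]
 [-0.3378  0.7298 -0.5944  0.6788]
 [-0.0137 -0.6353 -0.7722  0.9197]
 [ 0.      0.      0.      1.    ]]
wrist 290.3686164222343 290.3686164222343 258.465450448806 195.77088297324576
[[ 3.686e-01  8.863e-01  2.804e-01  1.315e-01]
 [ 9.296e-01 -3.511e-01 -1.121e-01  5.404e-01]
 [-9.000e-04  3.019e-01 -9.533e-01  3.721e-01]
 [ 0.000e+00  0.000e+00  0.000e+00  1.000e+00]]
```

View pics/top0.png

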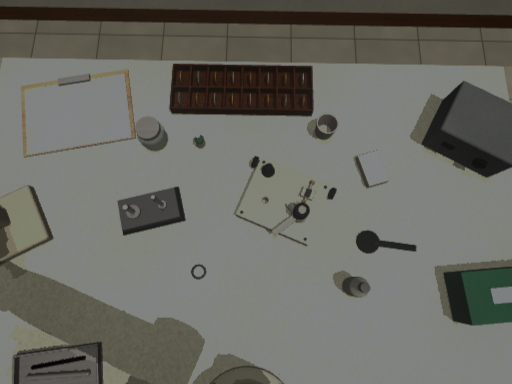

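View pics/side0.png

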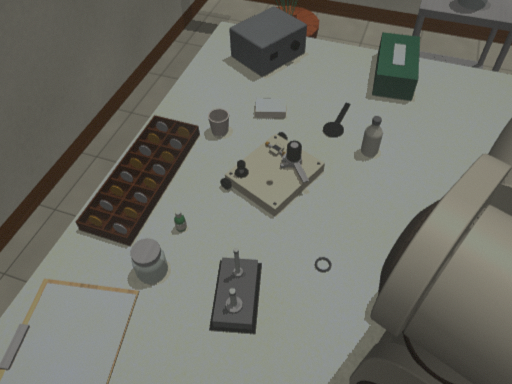

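View pics/wrist0.png

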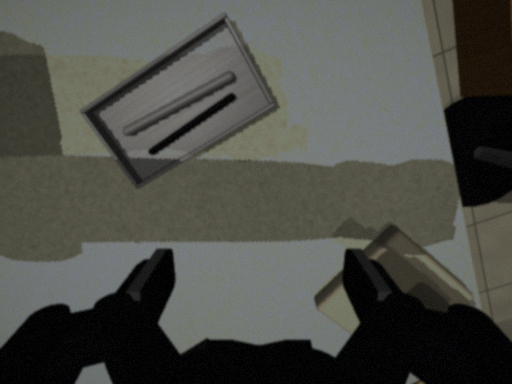

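```bash
python3 - <<'E'
import cv2,numpy as np
t=cv2.imread("pics/top0.png"); s=cv2.imread("pics/side0.png")
a=cv2.resize(t[175:245,105:200],None,fx=4,fy=4,interpolation=cv2.INTER_CUBIC)
b=cv2.resize(t[145:250,225:345],None,fx=5,fy=5,interpolation=cv2.INTER_CUBIC)
c=cv2.resize(s[120:220,215:335],None,fx=5,fy=5,interpolation=cv2.INTER_CUBIC)
d=cv2.resize(s[235:340,200:275],None,fx=5,fy=5,interpolation=cv2.INTER_CUBIC)
for n,i in zip("abcd",(a,b,c,d)): cv2.imwrite(f"pics/{n}0.png",np.clip(i*1.3,0,255).astype(np.uint8))
E
```

```text
(no output)
```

View pics/a0.png

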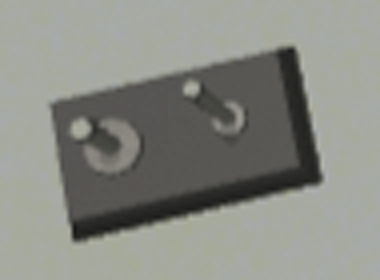

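View pics/b0.png

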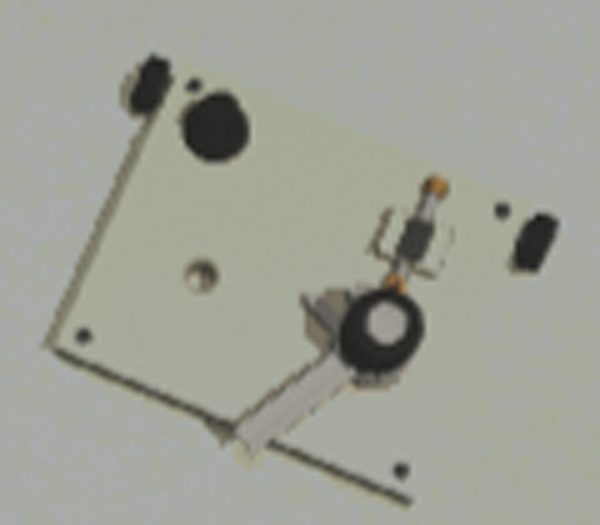

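View pics/c0.png

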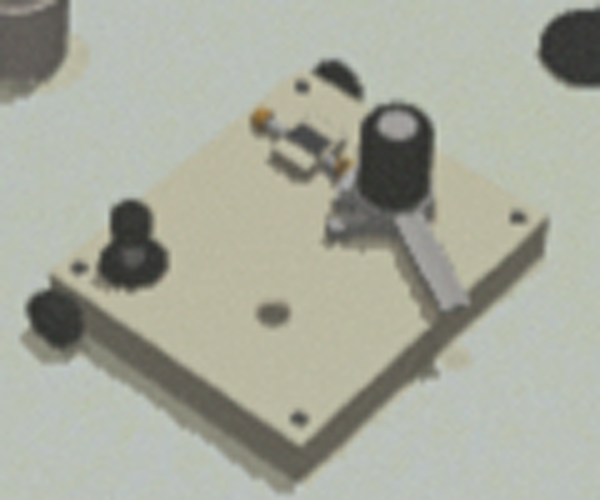

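View pics/d0.png

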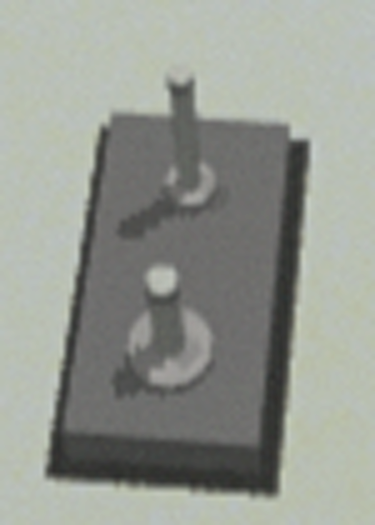

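```bash
cat >h.py <<'E'
from workcell import bot, viewer
import numpy as np, cv2
def ray(c,u,v):
    d=np.array([(u-c["cx"])/c["fx"],(v-c["cy"])/c["fy"],1.]); T=np.asarray(c["T"]); return T[:3,3],T[:3,:3]@d
def plane(c,u,v,z):
    o,d=ray(c,u,v); return o+d*(z-o[2])/d[2]
def tri(c1,p1,c2,p2):
    o1,d1=ray(c1,*p1);o2,d2=ray(c2,*p2)
    s=np.linalg.lstsq(np.c_[d1,-d2],o2-o1,rcond=None)[0]; a=o1+s[0]*d1;b=o2+s[1]*d2
    return (a+b)/2,np.linalg.norm(a-b)
def proj(c,p):
    T=np.asarray(c["T"]);q=T[:3,:3].T@(np.asarray(p)-T[:3,3]);return np.array([c["fx"]*q[0]/q[2]+c["cx"],c["fy"]*q[1]/q[2]+c["cy"]])
E
python3 - <<'E'
from h import *
t=viewer.calibration("top");s=viewer.calibration("side")
A=lambda x,y,f,ox,oy:((x+.5)/f-.5+ox,(y+.5)/f-.5+oy)
it={"rodtop":(A(81,129,4,105,175),A(161,279,5,200,235),.096),"collar":(A(112,146,4,105,175),A(171,347,5,200,235),.038),
"btop":(A(191,89,4,105,175),A(180,75,5,200,235),.126),"bcol":(A(229,118,4,105,175),A(189,185,5,200,235),.036),
"socket":(A(202,276,5,225,145),A(273,314,5,215,120),.032),"knob":(A(388,322,5,225,145),A(397,124,5,215,120),.093),
"brass":(A(436,186,5,225,145),A(262,117,5,215,120),.038)}
for k,(a,b,z) in it.items():
    p,e=tri(t,a,s,b); print(k,np.round(plane(t,*a,z)[:2],4),np.round(plane(s,*b,z)[:2],4),"tri",np.round(p,4),round(e,4))
E
```

```text
rodtop [0.4856 0.3007] [0.4881 0.3021] tri [0.4872 0.3014 0.0944] 0.0025
collar [0.4857 0.3011] [0.4868 0.3028] tri [0.4867 0.3019 0.0359] 0.0012
btop [0.5048 0.228 ] [0.5069 0.2296] tri [0.5063 0.2286 0.1242] 0.0022
bcol [0.5056 0.2281] [0.5076 0.2292] tri [0.5069 0.2286 0.0347] 0.002
socket [ 0.5225 -0.0384] [ 0.5249 -0.036 ] tri [ 0.5244 -0.0384  0.0289] 0.0026
knob [ 0.4882 -0.1265] [ 0.4901 -0.126 ] tri [ 0.4893 -0.1265  0.0924] 0.0019
brass [ 0.5716 -0.1606] [ 0.5736 -0.161 ] tri [ 0.5725 -0.1605  0.0384] 0.002
```

>>> {"fn": "arm_command", "kwargs": {"motion": [[0.7,[0,0,0],[0,0,1]],[0.7,[0,0,0],[0,0,1]],[0.7,[0,0,0],[0,0,1]],[0.7,[0,0,0],[0,0,1]],[0.7,[0,0,0],[0,0,1]],[0.7,[0,0,0],[0,0,1]],[0.7,[0,0,0],[0,0,1]],[0.7,[0,0,0],[0,0,1]],[0.7,[0,0,0],[0,0,0.9]]]}}

```text
time: 1.27
ee_pos: [0.2023, 0.5113, 0.231]
tcp_rot: [-180.0, 0.0, 104.8]
wrist_force: [0.1, -0.5, -0.3]
opening: 0.0598
```

>>> {"fn": "arm_command", "kwargs": {"motion": [[0.7,[-0.575,0.46,0],[0,0,0]],[0.7,[-0.575,0.46,0],[0,0,0]],[0.7,[-0.575,0.46,0],[0,0,0]],[0.7,[-0.575,0.46,0],[0,0,0]],[0.7,[-0.575,0.46,0],[0,0,0]],[0.7,[-0.575,0.46,0],[0,0,0]],[0.7,[-0.575,0.46,0],[0,0,0]],[0.7,[-0.575,0.46,0],[0,0,0]],[0.7,[0,0,0],[0,0,0]]]}}

```text
time: 2.4
ee_pos: [0.4888, 0.3002, 0.2304]
tcp_rot: [-179.9, 0.0, 104.8]
wrist_force: [0.2, 0.3, -0.2]
opening: 0.06
```

```bash
python3 - <<'E'
from h import *
o=bot.get_obs(); c=viewer.calibration("wrist"); im=viewer.camera("wrist"); cv2.imwrite("pics/w1.png",im)
print(o["time"],o["ee_pos"],o["tcp_rot"],o["q"],o["opening"]); 
np.save("c1.npy",c["T"])
for p in([.487,.3014,.096],[.487,.3014,.038]): print(proj(c,p))
E
```

```text
2.4 [0.48881263 0.30019602 0.23040263] [-1.79936966e+02  3.82070725e-02  1.04816987e+02] [ 3.15646162e+01  8.34221327e+00  1.36622824e+01  9.53914391e+01
 -1.84227755e-02  1.06747662e+02] 0.0599802677616187
[255.96643133 184.68465162]
[256.40916009 171.5589215 ]
```

View pics/w1.png

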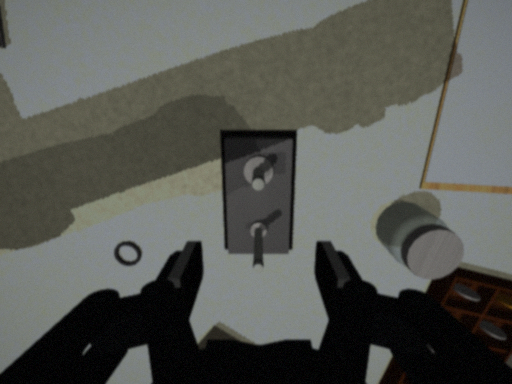

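```bash
python3 - <<'E'
from h import *
im=cv2.imread("pics/w1.png")
cv2.imwrite("pics/w1z.png",cv2.resize(im[145:275,210:310],None,fx=5,fy=5,interpolation=cv2.INTER_CUBIC)[:600])
E
```

```text
(no output)
```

View pics/w1z.png

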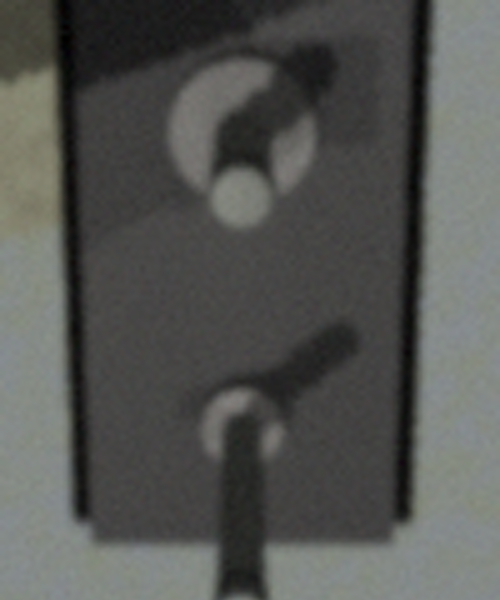

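```bash
python3 - <<'E'
from h import *
c=viewer.calibration("wrist")
print(plane(c,257.8,184.0,.096),plane(c,258.2,170.7,.038))
p=np.array(plane(c,257.8,184.0,.096)); o=bot.get_obs(); print(o["ee_pos"])
from scipy.spatial.transform import Rotation as Rn
R=Rn.from_euler("xyz",o["tcp_rot"],degrees=True).as_matrix(); print(R)
p[2]=.052; print(R.T@(p-o["ee_pos"])/.06)
E
```

```text
[0.4874697  0.30347109 0.096     ] [0.48765762 0.30390232 0.038     ]
[0.48774758 0.30113646 0.23064075]
[[-2.56803626e-01  9.66463002e-01 -1.07866462e-03]
 [ 9.66463586e-01  2.56803246e-01 -4.79236565e-04]
 [-1.86159833e-04 -1.16555977e-03 -9.99999303e-01]]
[0.03934922 0.00898649 2.97733014]
```

>>> {"fn": "arm_command", "kwargs": {"motion": [[0.7,[0.03,0,0.5],[0,0,0]],[0.7,[0,0,0.6],[0,0,0]],[0.7,[0,0,0.6],[0,0,0]],[0.7,[0,0,0.6],[0,0,0]],[0.7,[0,0,0.45],[0,0,0]],[0.7,[0,0,0.22],[0,0,0]],[0.7,[0,0,0],[0,0,0]],[0.7,[0,0,0],[0,0,0]]]}}

```text
time: 3.45
ee_pos: [0.4871, 0.3043, 0.0545]
tcp_rot: [179.9, -0.0, 105.0]
wrist_force: [0.2, 0.2, 0.1]
opening: 0.0598
```

```bash
python3 - <<'E'
from h import *
o=bot.get_obs(); c=viewer.calibration("wrist"); im=viewer.camera("wrist"); cv2.imwrite("pics/w2.png",im)
s=viewer.camera("side"); cv2.imwrite("pics/s2.png",cv2.resize(s[200:350,160:310],None,fx=4,fy=4))
print(o["time"],o["ee_pos"],o["tcp_rot"],o["opening"])
E
```

```text
3.45 [0.4870657  0.30434703 0.05447926] [ 1.79900098e+02 -3.37287076e-02  1.05029693e+02] 0.0597710691923683
```

View pics/w2.png

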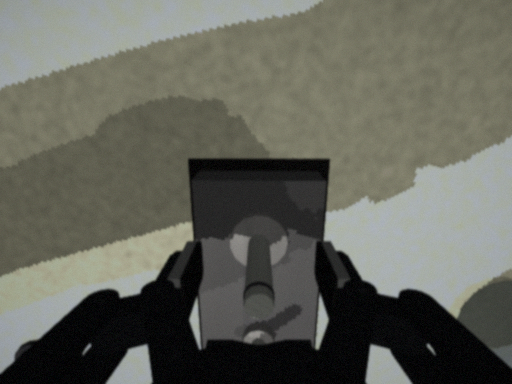

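View pics/s2.png

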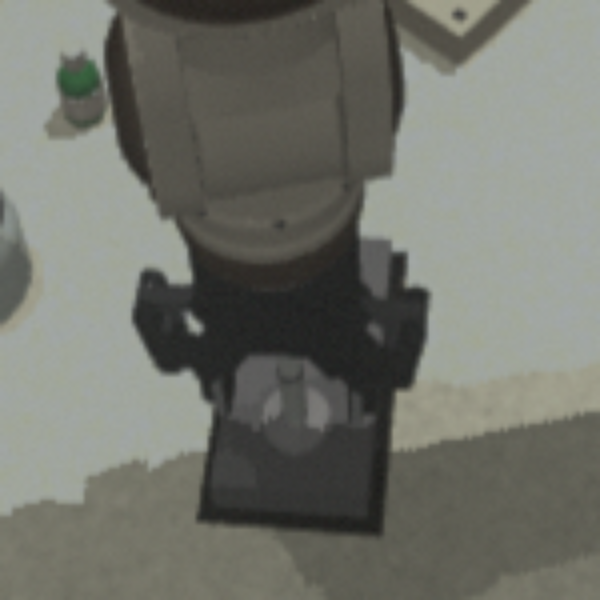

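>>> {"fn": "arm_command", "kwargs": {"motion": [[0.3,[0,0,0.02],[0,0,0]],[0,[0,0,0],[0,0,0]],[0,[0,0,0],[0,0,0]],[0,[0,0,0],[0,0,0]],[0,[0,0,0],[0,0,0]],[0,[0,0,0],[0,0,0]]], "newtons": 60}}

```text
time: 4.3
ee_pos: [0.4868, 0.3038, 0.052]
tcp_rot: [180.0, 0.0, 105.0]
wrist_force: [0.5, 0.1, 2.2]
opening: 0.0114
```

>>> {"fn": "arm_command", "kwargs": {"motion": [[0,[0,0,-0.15],[0,0,0]],[0,[0,0,-0.3],[0,0,0]],[0,[0,0,-0.45],[0,0,0]],[0,[0,0,-0.5],[0,0,0]],[0,[0,0,-0.5],[0,0,0]],[0,[0,0,-0.5],[0,0,0]],[0,[0,0,-0.3],[0,0,0]],[0,[0,0,0],[0,0,0]],[0,[0,0,0],[0,0,0]]]}}

```text
time: 5.42
ee_pos: [0.4865, 0.3037, 0.2135]
tcp_rot: [-180.0, 0.0, 105.0]
wrist_force: [-0.3, 0.2, -1.1]
opening: 0.0114
```

```bash
python3 - <<'E'
from h import *
o=bot.get_obs(); c=viewer.calibration("wrist"); im=viewer.camera("wrist"); cv2.imwrite("pics/w3.png",im)
s=viewer.camera("side"); cv2.imwrite("pics/s3.png",s)
print(o["time"],o["ee_pos"],o["tcp_rot"],o["opening"],o["wrist_force"])
from scipy.spatial.transform import Rotation as Rn
# tcp in image, tool->camera
R=Rn.from_euler("xyz",o["tcp_rot"],degrees=True).as_matrix()
for d in(-.044,-.019,.0,.014,.046): print(d,proj(c,o["ee_pos"]+R@[0,0,d]))
E
```

```text
5.425 [0.48647221 0.30368502 0.21348184] [-1.79967733e+02  7.39385044e-03  1.05013733e+02] 0.011362843590292892 [-0.2929508   0.15953763 -1.06460679]
-0.044 [255.76957749 307.01877167]
-0.019 [256.2153754  272.46309092]
0.0 [256.46435422 253.16369003]
0.014 [256.6141702  241.55081961]
0.046 [256.88228926 220.76777792]
```

View pics/w3.png

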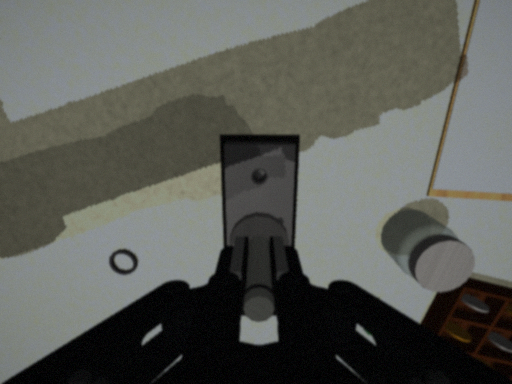

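View pics/s3.png

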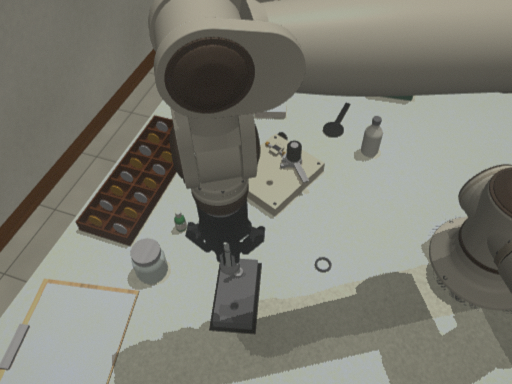

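>>> {"fn": "arm_command", "kwargs": {"motion": [[0,[-0.3,-0.05,-0.033],[0,0,0]],[0,[-0.6,-0.1,0],[0,0,0]],[0,[-0.7,-0.1,0],[0,0,0]],[0,[-0.7,-0.1,0],[0,0,0]],[0,[-0.7,-0.1,0],[0,0,0]],[0,[-0.7,-0.1,0],[0,0,0]],[0,[-0.7,-0.1,0],[0,0,0]],[0,[-0.6,-0.1,0],[0,0,0]],[0,[-0.4,-0.08,0],[0,0,0]],[0,[-0.21,-0.03,0],[0,0,0]],[0,[0,0,0],[0,0,0]],[0,[0,0,0],[0,0,0]]]}}

```text
time: 7.02
ee_pos: [0.5239, -0.0341, 0.2158]
tcp_rot: [-180.0, -0.0, 105.0]
wrist_force: [0.6, 0.0, -2.0]
opening: 0.0115
```

```bash
python3 - <<'E'
from h import *
o=bot.get_obs(); c=viewer.calibration("wrist"); im=viewer.camera("wrist"); cv2.imwrite("pics/w4.png",im)
print(o["time"],o["ee_pos"],o["tcp_rot"],o["opening"],o["wrist_force"])
w3=cv2.imread("pics/w3.png")
f=lambda i:cv2.resize(i[125:225,200:320],None,fx=5,fy=5,interpolation=cv2.INTER_CUBIC)
cv2.imwrite("pics/z3.png",np.clip(f(w3)*1.6,0,255).astype(np.uint8));cv2.imwrite("pics/z4.png",f(im))
E
```

```text
7.025 [ 0.52385721 -0.0341449   0.21580085] [-1.79991225e+02 -1.69689550e-02  1.05038277e+02] 0.01152161361284604 [ 0.57067375  0.02078473 -2.0111001 ]
```

View pics/w4.png

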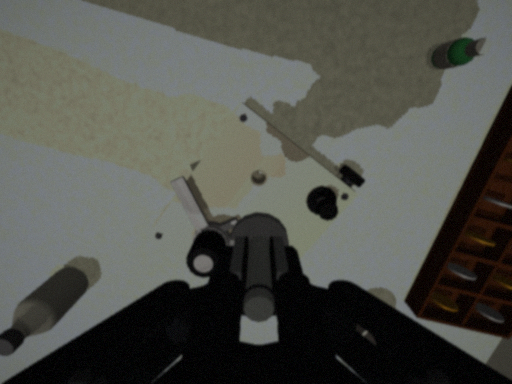

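View pics/z3.png

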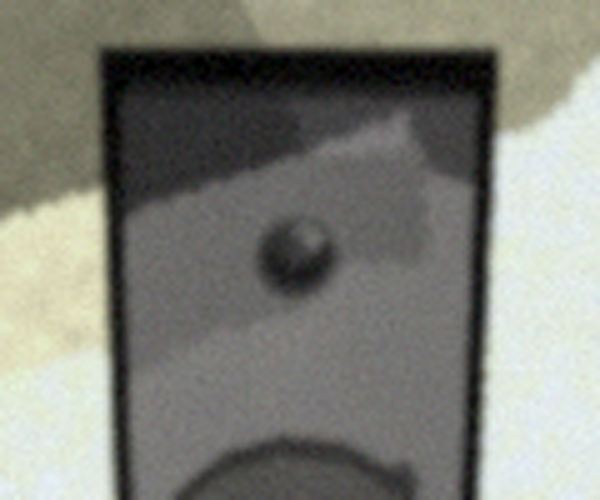

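View pics/z4.png

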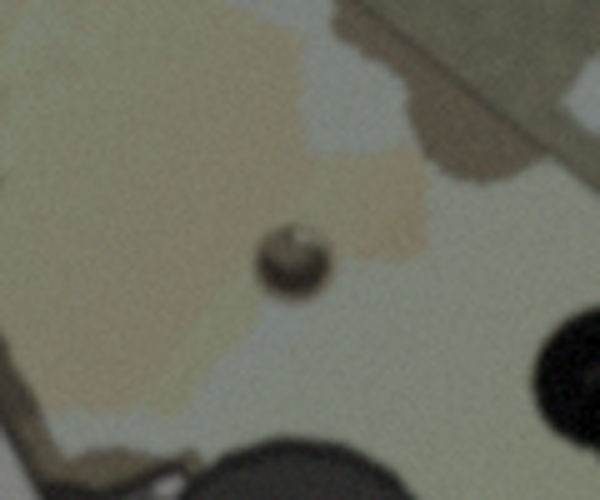

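>>> {"fn": "arm_command", "kwargs": {"motion": [[0,[-0.025,-0.013,0.2],[0,0,0]],[0,[0,0,0.45],[0,0,0]],[0,[0,0,0.5],[0,0,0]],[0,[0,0,0.5],[0,0,0]],[0,[0,0,0.35],[0,0,0]],[0,[0,0,0.21],[0,0,0]],[0,[0,0,0],[0,0,0]],[0,[0,0,0],[0,0,0]]]}}

```text
time: 8.07
ee_pos: [0.5241, -0.0363, 0.0841]
tcp_rot: [179.9, 0.0, 105.0]
wrist_force: [0.3, -0.4, -0.9]
opening: 0.0111
```

```bash
python3 - <<'E'
from h import *
o=bot.get_obs(); c=viewer.calibration("wrist"); im=viewer.camera("side"); cv2.imwrite("pics/s5.png",cv2.resize(im[110:230,210:340],None,fx=5,fy=5,interpolation=cv2.INTER_CUBIC))
print(o["time"],o["ee_pos"],o["tcp_rot"],o["opening"],o["wrist_force"])
E
```

```text
8.075 [ 0.52405618 -0.0363118   0.08410146] [1.79935232e+02 2.26475686e-02 1.05021231e+02] 0.011105102547988216 [ 0.33955831 -0.40232986 -0.88281934]
```

View pics/s5.png

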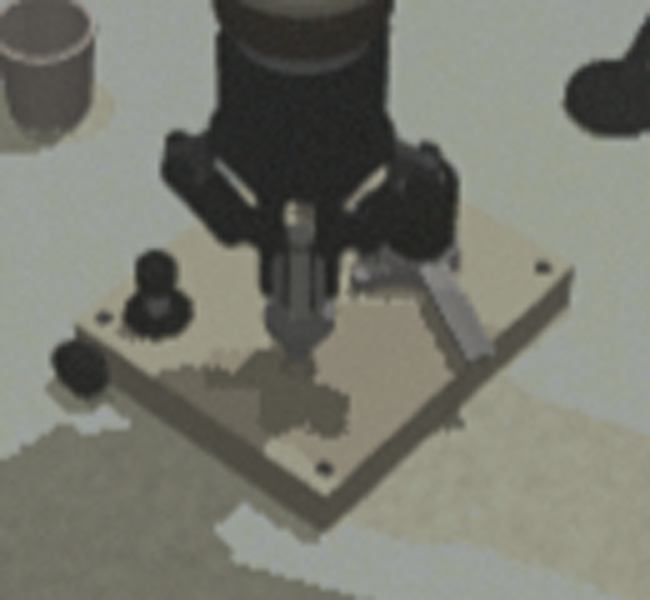

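>>> {"fn": "arm_command", "kwargs": {"motion": [[0,[0,0,0.04],[0,0,0]],[0,[0,0,0.04],[0,0,0]],[0,[0,0,0.03],[0,0,0]],[0,[0,0,0.03],[0,0,0]],[0,[0,0,0.02],[0,0,0]],[0,[0,0,0],[0,0,0]]]}}

```text
time: 8.88
ee_pos: [0.5236, -0.0363, 0.0736]
tcp_rot: [180.0, -0.0, 105.0]
wrist_force: [0.2, 1.1, -2.4]
opening: 0.0118
```

>>> {"fn": "arm_command", "kwargs": {"motion": [[0,[0,0,0.04],[0,0,0]],[0,[0,0,0.04],[0,0,0]],[0,[0,0,0.04],[0,0,0]],[0,[0,0,0],[0,0,0]]]}}

```text
time: 9.38
ee_pos: [0.5236, -0.0363, 0.0662]
tcp_rot: [-180.0, -0.0, 105.0]
wrist_force: [1.6, -0.1, -2.3]
opening: 0.0116
```

Sliding in freely; 12 mm left.

>>> {"fn": "arm_command", "kwargs": {"motion": [[0,[0,0,0.04],[0,0,0]],[0,[0,0,0.04],[0,0,0]],[0,[0,0,0.04],[0,0,0]],[0,[0,0,0.025],[0,0,0]],[0,[0,0,0],[0,0,0]]]}}

```text
time: 10.0
ee_pos: [0.5237, -0.0363, 0.0576]
tcp_rot: [180.0, -0.0, 105.0]
wrist_force: [2.1, 0.6, -1.7]
opening: 0.0112
```

>>> {"fn": "arm_command", "kwargs": {"motion": [[0,[0,0,0.02],[0,0,0]],[0,[0,0,0.015],[0,0,0]],[0,[0,0,0.01],[0,0,0]],[0,[0,0,0],[0,0,0]]]}}

```text
time: 10.5
ee_pos: [0.5237, -0.0363, 0.0551]
tcp_rot: [180.0, -0.0, 105.0]
wrist_force: [1.7, 2.3, -0.0]
opening: 0.0118
```

>>> {"fn": "arm_command", "kwargs": {"motion": [[0,[0,0,0.01],[0,0,0]],[0,[0,0,0.01],[0,0,0]],[0,[0,0,0],[0,0,0]]]}}

```text
time: 10.88
ee_pos: [0.5237, -0.0363, 0.054]
tcp_rot: [180.0, 0.0, 105.0]
wrist_force: [1.0, 2.5, 3.3]
opening: 0.0112
```

>>> {"fn": "arm_command", "kwargs": {"motion": [[0,[0,0,0.01],[0,0,0]],[0,[0,0,0],[0,0,0]]]}}

```text
time: 11.12
ee_pos: [0.5238, -0.0363, 0.054]
tcp_rot: [180.0, 0.0, 105.0]
wrist_force: [-1.6, 1.8, 7.5]
opening: 0.0117
```

>>> {"fn": "arm_command", "kwargs": {"motion": [[0.2,[0,0,0],[0,0,0]],[0.45,[0,0,0],[0,0,0]],[0.45,[0,0,0],[0,0,0]],[0.45,[0,0,-0.1],[0,0,0]],[0.45,[0,0,-0.3],[0,0,0]],[0.45,[0,0,-0.6],[0,0,0]],[0.45,[0,0,-0.7],[0,0,0]],[0.45,[0,0,-0.7],[0,0,0]],[0.45,[0,0,0],[0,0,0]]]}}

```text
time: 12.25
ee_pos: [0.5251, -0.0365, 0.2022]
tcp_rot: [179.6, 0.1, 105.0]
wrist_force: [0.3, 0.1, -0.8]
opening: 0.0383
```

```bash
python3 - <<'E'
from h import *
o=bot.get_obs(); im=viewer.camera("side"); cv2.imwrite("pics/s6.png",cv2.resize(im[110:230,210:340],None,fx=5,fy=5,interpolation=cv2.INTER_CUBIC))
c=viewer.calibration("wrist");im=viewer.camera("wrist"); cv2.imwrite("pics/w6.png",im)
print(o["time"],o["ee_pos"],o["tcp_rot"],o["opening"],o["wrist_force"],o["torque"])
for p in ([.5237,-.0363,.098],[.5237,-.0363,.04],[.489,-.1245,.093]):print(proj(c,p))
E
```

```text
12.25 [ 0.52508041 -0.03649454  0.20217818] [1.79624898e+02 1.31249602e-01 1.05010428e+02] 0.03833286853694743 [ 0.33737982  0.10663842 -0.82488937] [ 0.00035457 -0.03399212  0.02564085]
[255.97862986 195.92647114]
[256.20685109 179.465218  ]
[198.38689598 269.02722864]
```

View pics/s6.png

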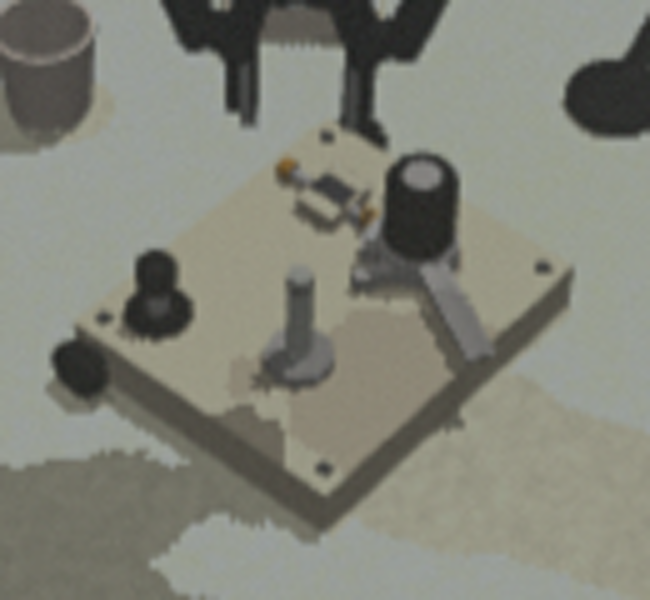

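View pics/w6.png

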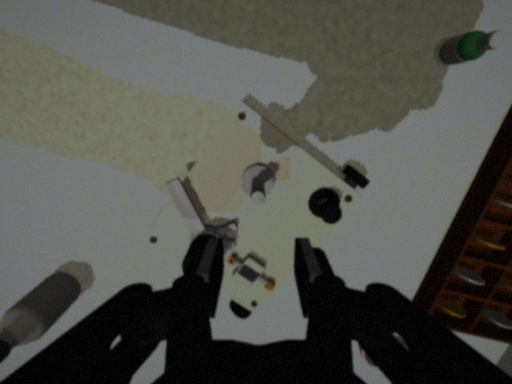

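>>> {"fn": "arm_command", "kwargs": {"motion": [[0.65,[-0.25,-0.19,0],[0,0,0]],[0.65,[-0.34,-0.26,0],[0,0,0]],[0.65,[-0.34,-0.26,0],[0,0,0]],[0.65,[-0.34,-0.25,0],[0,0,0]],[0.65,[0,0,0],[0,0,0]],[0.65,[0,0,0],[0,0,0]]]}}

```text
time: 13.1
ee_pos: [0.4874, -0.125, 0.1968]
tcp_rot: [-180.0, -0.0, 105.0]
wrist_force: [-0.5, 0.4, -0.5]
opening: 0.0552
```

```bash
python3 - <<'E'
from h import *
o=bot.get_obs(); 
c=viewer.calibration("wrist");im=viewer.camera("wrist"); cv2.imwrite("pics/w7.png",im)
cv2.imwrite("pics/z7.png",cv2.resize(im[130:250,190:330],None,fx=5,fy=5,interpolation=cv2.INTER_CUBIC))
print(o["time"],o["ee_pos"],o["tcp_rot"],o["opening"],o["wrist_force"],o["torque"])
for p in ([.5237,-.0363,.098],[.5237,-.0363,.04],[.489,-.125,.093]):print(proj(c,p))
E
```

```text
13.1 [ 0.48736497 -0.12497064  0.19675365] [-1.79957756e+02 -3.33195030e-02  1.04972454e+02] 0.05523597952103734 [-0.47037142  0.43925958 -0.51742566] [ 0.00139539 -0.02383121 -0.04490321]
[330.4996499  105.61821203]
[316.5335475  105.31845833]
[259.05986887 196.28873683]
```

View pics/z7.png

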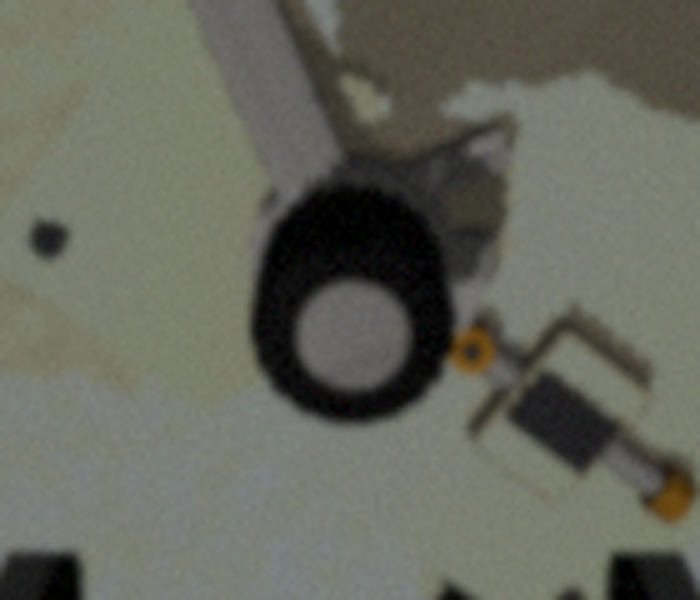

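>>> {"fn": "arm_command", "kwargs": {"motion": [[0.65,[0,0.02,0.2],[0,0,0]],[0.65,[0,0,0.5],[0,0,0]],[0.65,[0,0,0.5],[0,0,0]],[0.65,[0,0,0.5],[0,0,0]],[0.65,[0,0,0.36],[0,0,0]],[0.65,[0,0,0.2],[0,0,0]],[0.65,[0,0,0.1],[0,0,0]],[0.65,[0,0,0],[0,0,0]],[0.65,[0,0,0],[0,0,0]]]}}

```text
time: 14.28
ee_pos: [0.4893, -0.1247, 0.0564]
tcp_rot: [179.9, 0.0, 105.0]
wrist_force: [-0.1, 0.7, 0.2]
opening: 0.0557
```

```bash
python3 - <<'E'
from h import *
o=bot.get_obs(); 
im=viewer.camera("wrist"); cv2.imwrite("pics/w8.png",im)
s=viewer.camera("side"); cv2.imwrite("pics/s8.png",cv2.resize(s[110:230,210:340],None,fx=4,fy=4,interpolation=cv2.INTER_CUBIC))
print(o["time"],o["ee_pos"],o["tcp_rot"],o["opening"],o["wrist_force"],o["torque"])
E
```

```text
14.275 [ 0.48934485 -0.12465632  0.0564477 ] [1.79940289e+02 3.08347323e-02 1.05013159e+02] 0.05571827790011174 [-0.07605733  0.67836036  0.15269928] [-0.04051491  0.06149873  0.07521119]
```

View pics/w8.png

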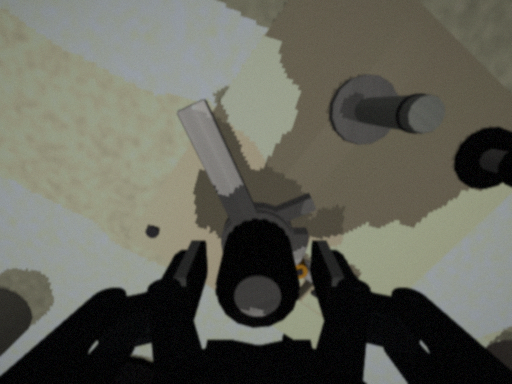

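View pics/s8.png

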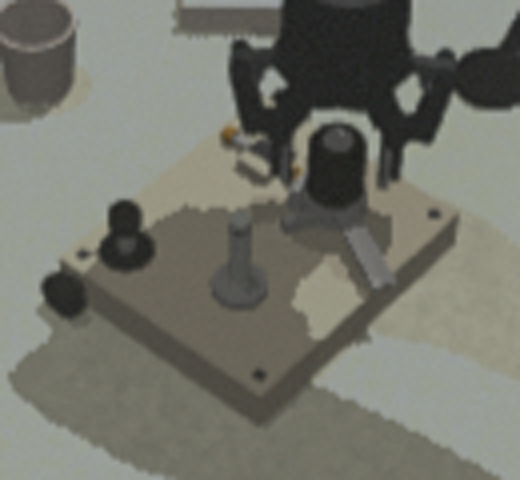

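```bash
python3 - <<'E'
from h import *
c=viewer.calibration("wrist")
tip=plane(c,195-2.5,106,.048); base=plane(c,239-2.5,200,.048)
k=np.array([.489,-.125]);s=np.array([.5237,-.0363])
print(tip,base,np.linalg.norm(tip[:2]-k))
a=lambda v:np.degrees(np.arctan2(v[1],v[0]))
print(a(tip[:2]-base[:2]),a(tip[:2]-k),a(s-k))
t=viewer.calibration("top")
A=lambda x,y:((x+.5)/5-.5+225,(y+.5)/5-.5+145)
p=plane(t,*A(245,442),.048);print(a(p[:2]+[.0013,.0029]-k),np.linalg.norm(p[:2]+[.0013,.0029]-k))
E
```

```text
[ 0.43919079 -0.05883172  0.048     ] [ 0.47165955 -0.10067542  0.048     ] 0.08282027474777537
127.80979121529073 126.97117669622513 68.63424899229383
128.18446075345466 0.08623249876676403
```

>>> {"fn": "arm_command", "kwargs": {"motion": [[0.5,[0,0,0.02],[0,0,0]],[0.3,[0,0,0],[0,0,0]],[0.3,[0,0,0],[0,0,0]],[0.3,[0,0,0],[0,0,0]],[0.3,[0,0,0],[0,0,0]]], "newtons": 25}}

```text
time: 15.0
ee_pos: [0.4888, -0.1247, 0.0547]
tcp_rot: [-180.0, 0.0, 105.0]
wrist_force: [-3.5, -1.1, 5.2]
opening: 0.0357
```

```bash
cat >look.py <<'E'
from h import *
import sys
n=sys.argv[1]
o=bot.get_obs(); 
s=viewer.camera("side"); im=viewer.camera("wrist")
a=cv2.resize(s[120:200,230:330],None,fx=4,fy=4,interpolation=cv2.INTER_CUBIC); b=cv2.resize(im[60:380,180:480],(390,416))
out=np.zeros((416,790,3),np.uint8); out[:320,:400]=a; out[:,400:]=b; cv2.imwrite(f"pics/k{n}.png",out)
hsv=cv2.cvtColor(s[120:200,230:330],cv2.COLOR_BGR2HSV); m=cv2.inRange(hsv,(8,130,70),(25,255,255))
nn,l,st,ce=cv2.connectedComponentsWithStats(m)
print(o["time"],o["ee_pos"],o["tcp_rot"],round(float(o["opening"]),4),o["wrist_force"].round(2),o["torque"].round(3),o["joint_efforts"][5].round(3),"q6",o["q"][5].round(2))
print([(st[i,4],(ce[i]+[230,120]).round(2)) for i in range(1,nn) if st[i,4]>3])
E
python3 look.py 0
```

```text
15.0 [ 0.48876765 -0.12471821  0.05467372] [-1.79988249e+02  1.38682663e-02  1.05003976e+02] 0.0357 [-3.54 -1.09  5.21] [-0.244  0.884 -0.032] 0.006 q6 60.69
[(np.int32(5), array([266.4, 142.8]))]
```

View pics/k0.png

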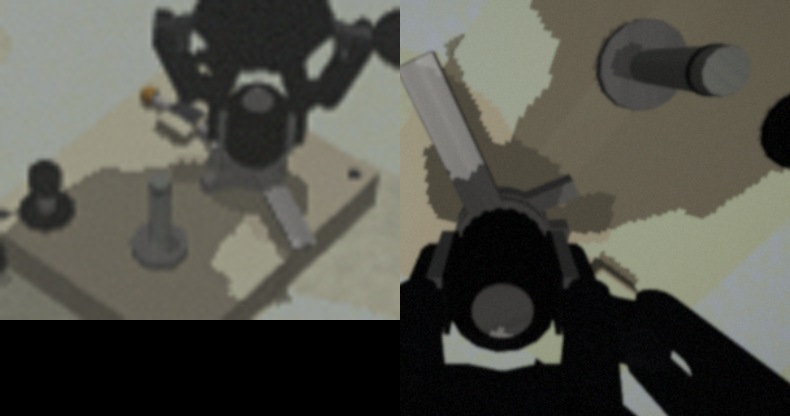

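>>> {"fn": "arm_command", "kwargs": {"motion": [[0.3,[0,0,0],[0,0,0.4]],[0.3,[0,0,0],[0,0,0.6]],[0.3,[0,0,0],[0,0,0.7]],[0.3,[0,0,0],[0,0,0.7]],[0.3,[0,0,0],[0,0,0.6]],[0.3,[0,0,0],[0,0,0]]]}}

```text
time: 15.85
ee_pos: [0.4891, -0.1247, 0.0547]
tcp_rot: [180.0, 0.0, 87.0]
wrist_force: [-2.5, 0.1, 4.3]
opening: 0.0353
```

```bash
python3 look.py 1
```

```text
15.85 [ 0.48907891 -0.12466477  0.05467959] [1.79969861e+02 9.43297328e-03 8.70322756e+01] 0.0353 [-2.51  0.09  4.25] [-0.172  0.463 -0.017] 0.476 q6 78.67
[(np.int32(5), array([266.8, 142.4]))]
```

View pics/k1.png

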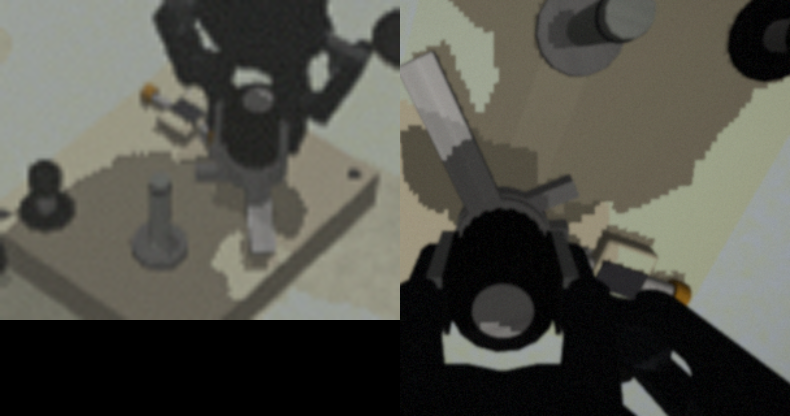

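>>> {"fn": "arm_command", "kwargs": {"motion": [[0.3,[0,0,0],[0,0,0.5]],[0.3,[0,0,0],[0,0,0.7]],[0.3,[0,0,0],[0,0,0.7]],[0.3,[0,0,0],[0,0,0.7]],[0.3,[0,0,0],[0,0,0.4]],[0.3,[0,0,0],[0,0,0]]]}}

```text
time: 16.7
ee_pos: [0.4894, -0.1247, 0.0547]
tcp_rot: [179.9, -0.0, 69.1]
wrist_force: [1.1, -2.3, 3.7]
opening: 0.0355
```

```bash
python3 look.py 2
```

```text
16.7 [ 0.48941222 -0.12469886  0.05470789] [ 1.79933102e+02 -1.14444407e-02  6.90815797e+01] 0.0355 [ 1.13 -2.27  3.68] [-0.324 -0.045 -0.069] 0.306 q6 96.62
[(np.int32(4), array([266.5, 142.5]))]
```

View pics/k2.png

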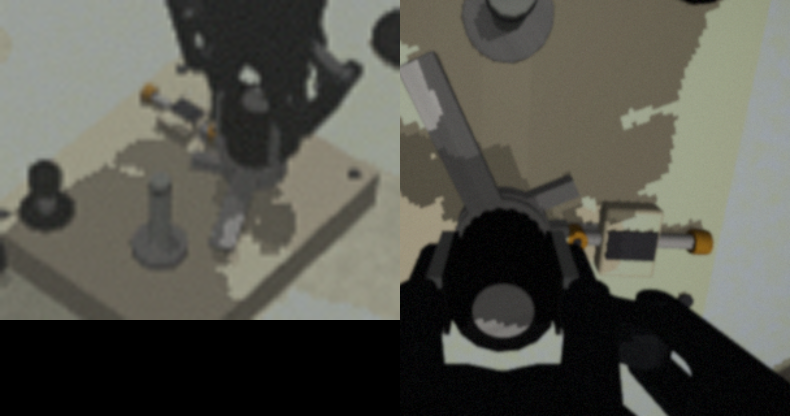

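>>> {"fn": "arm_command", "kwargs": {"motion": [[0.3,[0,0,0],[0,0,0.4]],[0.3,[0,0,0],[0,0,0.5]],[0.3,[0,0,0],[0,0,0.5]],[0.3,[0,0,0],[0,0,0.3]],[0.3,[0,0,0],[0,0,0]]]}}

```text
time: 17.42
ee_pos: [0.4895, -0.1248, 0.0547]
tcp_rot: [179.9, -0.0, 58.8]
wrist_force: [4.9, -3.0, 3.6]
opening: 0.0352
```

```bash
python3 look.py 3
```

```text
17.425 [ 0.48947372 -0.12477736  0.05467404] [ 1.79926592e+02 -1.67958616e-02  5.88448625e+01] 0.0352 [ 4.89 -2.95  3.56] [-0.553 -0.792 -0.111] 0.172 q6 106.86
[(np.int32(5), array([266.4, 142.8]))]
```

View pics/k3.png

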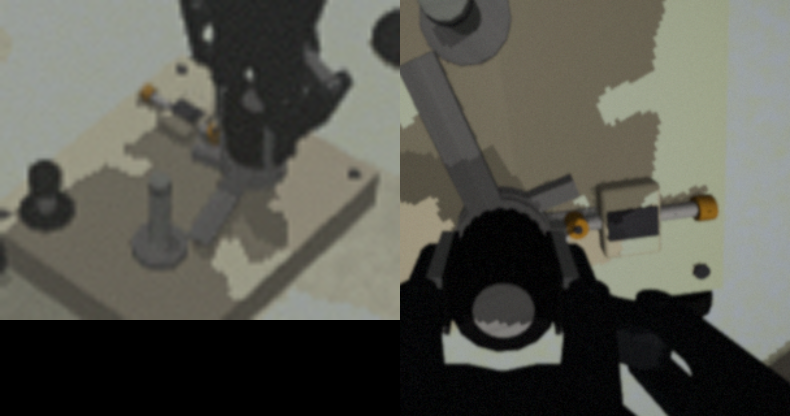

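>>> {"fn": "arm_command", "kwargs": {"motion": [[0.3,[0,0,0],[0,0,0.2]],[0.3,[0,0,0],[0,0,0.2]],[0.3,[0,0,0],[0,0,0.2]],[0.3,[0,0,0],[0,0,0]]]}}

```text
time: 18.02
ee_pos: [0.4895, -0.125, 0.0547]
tcp_rot: [179.9, -0.0, 55.2]
wrist_force: [5.5, -4.6, 2.6]
opening: 0.0355
```

```bash
python3 look.py 4
```

```text
18.025 [ 0.48951803 -0.12496999  0.05466278] [ 1.79914153e+02 -1.04060108e-02  5.52239573e+01] 0.0355 [ 5.46 -4.64  2.63] [-0.72  -0.806 -0.397] -0.237 q6 110.47
[(np.int32(5), array([265.4, 145.8]))]
```

View pics/k4.png

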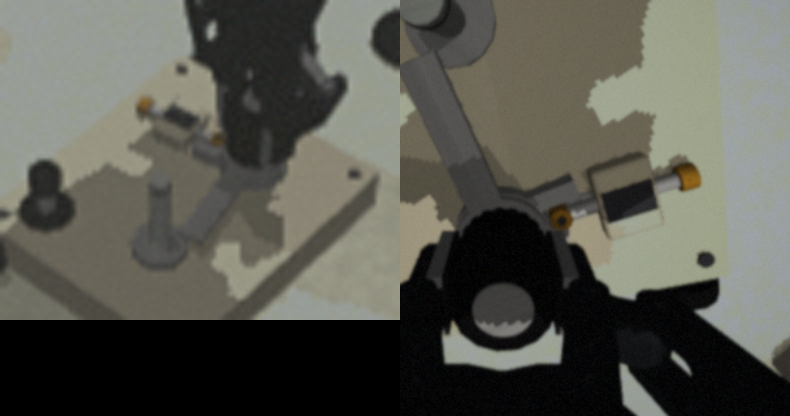

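>>> {"fn": "arm_command", "kwargs": {"motion": [[0.3,[0,0,0],[0,0,0.2]],[0.3,[0,0,0],[0,0,0.2]],[0.3,[0,0,0],[0,0,0.2]],[0.3,[0,0,0],[0,0,0]]]}}

```text
time: 18.62
ee_pos: [0.4896, -0.125, 0.0547]
tcp_rot: [179.9, -0.0, 51.6]
wrist_force: [6.1, -4.4, 2.7]
opening: 0.0357
```

```bash
python3 look.py 5
```

```text
18.625 [ 0.48961381 -0.12498397  0.05470889] [ 1.79903581e+02 -2.25028058e-02  5.16249767e+01] 0.0357 [ 6.12 -4.35  2.65] [-0.681 -0.95  -0.336] -0.223 q6 114.07
[(np.int32(4), array([266.5, 145.5]))]
```

View pics/k5.png

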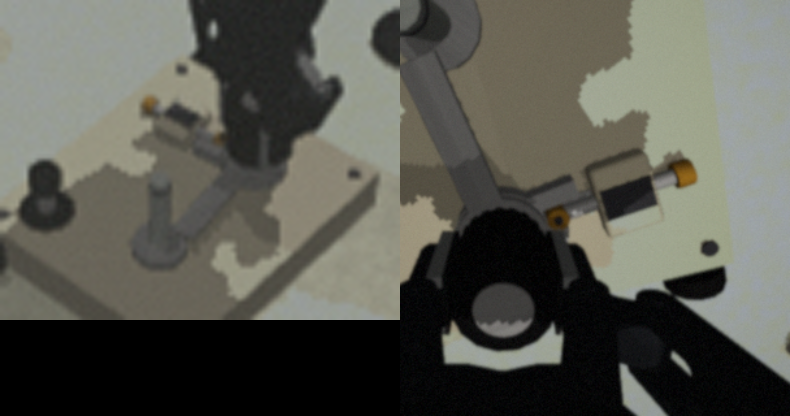

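```bash
cat >ang.py <<'E'
from h import *
c=viewer.calibration("wrist"); im=viewer.camera("wrist"); o=bot.get_obs()
hsv=cv2.cvtColor(im,cv2.COLOR_BGR2HSV); m=cv2.inRange(hsv,(8,130,50),(25,255,255)); m[:, :270]=0; m[:100]=0;m[300:]=0
n,l,st,ce=cv2.connectedComponentsWithStats(m)
k=np.array([.489,-.125])
K=o["ee_pos"][:2]
for i in range(1,n):
    if st[i,4]>15:
        p=plane(c,ce[i][0]-2.5,ce[i][1],.039)[:2]; d=p-k; print(st[i,4],ce[i].round(1),p.round(4),np.linalg.norm(d).round(4),np.degrees(np.arctan2(d[1],d[0])).round(2))
print(o["torque"].round(3),o["joint_efforts"][5].round(3),o["tcp_rot"][2])
E
python3 ang.py;python3 ang.py
```

```text
276 [398.4 192.7] [ 0.5698 -0.1497] 0.0845 -17.01
184 [301.2 227.8] [ 0.5139 -0.133 ] 0.0262 -17.78
[-0.712 -0.919 -0.373] -0.365 51.63445687539272
273 [398.6 192.6] [ 0.5699 -0.1497] 0.0846 -17.02
188 [301.2 227.7] [ 0.514  -0.1329] 0.0262 -17.6
[-0.643 -0.909 -0.351] -0.366 51.631752051386265
```

>>> {"fn": "arm_command", "kwargs": {"motion": [[0.3,[0,0,0],[0,0,0.2]],[0.3,[0,0,0],[0,0,0.2]],[0.3,[0,0,0],[0,0,0]]]}}

```text
time: 19.2
ee_pos: [0.4896, -0.125, 0.0547]
tcp_rot: [179.9, -0.0, 49.2]
wrist_force: [5.4, -3.9, 3.4]
opening: 0.0351
```

```bash
python3 look.py 6;python3 ang.py
```

```text
19.2 [ 0.48964096 -0.12497698  0.0546852 ] [ 1.79903377e+02 -3.00488622e-02  4.92338081e+01] 0.0351 [ 5.41 -3.86  3.41] [-0.712 -1.014 -0.207] -0.109 q6 116.46
[(np.int32(4), array([267.5, 144.5]))]
275 [397.9 191.1] [ 0.569 -0.152] 0.0844 -18.65
171 [301.1 226.7] [ 0.514  -0.1334] 0.0263 -18.49
[-0.709 -0.964 -0.223] -0.252 49.24399131047283
```

View pics/k6.png

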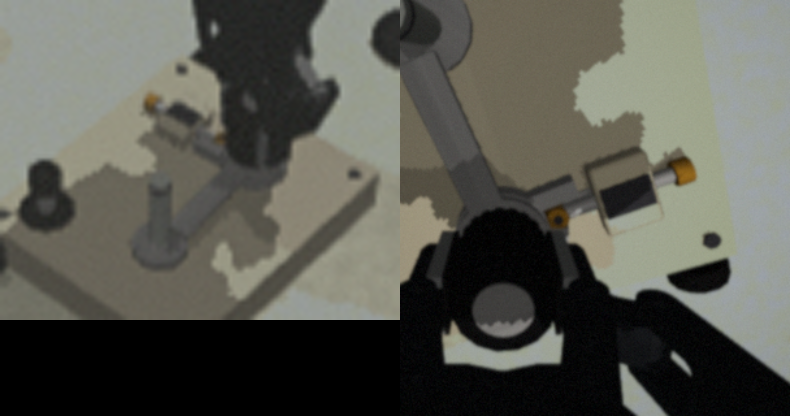

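>>> {"fn": "arm_command", "kwargs": {"motion": [[0.3,[0,0,0],[0,0,0.2]],[0.3,[0,0,0],[0,0,0.22]],[0.3,[0,0,0],[0,0,0]]]}}

```text
time: 19.73
ee_pos: [0.4897, -0.125, 0.0547]
tcp_rot: [179.9, -0.0, 46.7]
wrist_force: [5.6, -4.6, 2.1]
opening: 0.0352
```

```bash
python3 look.py 7;python3 ang.py;python3 ang.py
```

```text
19.725 [ 0.48970942 -0.12499156  0.05470838] [ 1.79897454e+02 -3.71983709e-02  4.67197911e+01] 0.0352 [ 5.57 -4.61  2.13] [-0.724 -0.972 -0.16 ] 0.006 q6 118.97
[(np.int32(6), array([267.83, 144.17]))]
276 [397.1 189.1] [ 0.5681 -0.1541] 0.0843 -20.21
173 [300.6 226.6] [ 0.5135 -0.1341] 0.0261 -20.45
[-0.671 -1.019 -0.169] -0.15 46.733614631684546
275 [397.3 189.2] [ 0.5682 -0.1542] 0.0844 -20.26
173 [300.5 226.8] [ 0.5134 -0.1342] 0.026 -20.6
[-0.69  -1.061 -0.174] -0.151 46.733623722034025
```

>>> {"fn": "arm_command", "kwargs": {"motion": [[0.3,[0,0,0],[0,0,0.2]],[0.3,[0,0,0],[0,0,0]],[0.3,[0,0,0],[0,0,0]]]}}

```text
time: 20.3
ee_pos: [0.4897, -0.125, 0.0547]
tcp_rot: [179.9, -0.0, 45.5]
wrist_force: [5.2, -4.0, 3.0]
opening: 0.0352
```

```bash
python3 look.py 8;python3 ang.py;python3 ang.py
```

```text
20.3 [ 0.4897347  -0.12496118  0.05472662] [ 1.79895853e+02 -4.42888826e-02  4.55392283e+01] 0.0352 [ 5.23 -4.    3.04] [-0.695 -1.057 -0.083] -0.077 q6 120.15
[(np.int32(4), array([268.25, 144.  ]))]
280 [396.7 188.1] [ 0.5677 -0.1551] 0.0843 -20.95
175 [300.5 226.6] [ 0.5132 -0.1345] 0.026 -21.5
[-0.713 -1.113 -0.087] -0.079 45.54194467243698
276 [396.7 188.1] [ 0.5677 -0.1551] 0.0843 -20.92
185 [300.4 226.8] [ 0.5131 -0.1346] 0.026 -21.65
[-0.717 -1.05  -0.076] -0.079 45.54188161542211
```

View pics/k8.png

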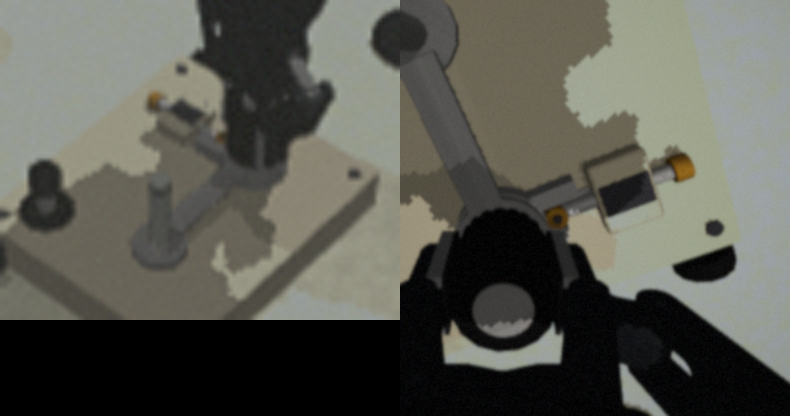

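>>> {"fn": "arm_command", "kwargs": {"motion": [[0.3,[0,0,0],[0,0,0.15]],[0.3,[0,0,0],[0,0,0]],[0.3,[0,0,0],[0,0,0]]]}}

```text
time: 20.88
ee_pos: [0.4898, -0.125, 0.0547]
tcp_rot: [179.9, -0.0, 44.6]
wrist_force: [5.9, -4.1, 2.4]
opening: 0.0352
```

```bash
python3 ang.py;python3 ang.py
```

```text
274 [396.4 187.1] [ 0.5675 -0.1557] 0.0843 -21.39
178 [300.2 226.6] [ 0.513  -0.1347] 0.0259 -22.12
[-0.729 -1.091 -0.007] -0.012 44.648620054446056
277 [396.4 187.1] [ 0.5674 -0.1557] 0.0842 -21.38
173 [300.4 226.5] [ 0.5131 -0.1348] 0.026 -22.1
[-0.675 -1.114  0.007] -0.012 44.64394781908566
```

>>> {"fn": "arm_command", "kwargs": {"motion": [[0.5,[0,0,0],[0,0,0]],[0.65,[0,0,0],[0,0,0]],[0.65,[0,0,0],[0,0,0]],[0.65,[0,0,-0.1],[0,0,0]],[0.65,[0,0,-0.3],[0,0,0]],[0.65,[0,0,-0.6],[0,0,0]],[0.65,[0,0,-0.7],[0,0,0]],[0.65,[0,0,-0.7],[0,0,0]],[0.65,[0,0,-0.4],[0,0,0]],[0.65,[0,0,0],[0,0,0]]]}}

```text
time: 22.22
ee_pos: [0.4897, -0.1248, 0.2257]
tcp_rot: [179.8, -0.1, 44.6]
wrist_force: [-0.2, -0.4, -0.0]
opening: 0.0555
```

```bash
python3 look.py 9;python3 ang.py; python3 - <<'E'
from h import *
s=viewer.camera("side"); cv2.imwrite("pics/s9.png",cv2.resize(s[110:230,210:340],None,fx=5,fy=5,interpolation=cv2.INTER_CUBIC))
cv2.imwrite("pics/w9.png",viewer.camera("wrist"))
E
```

```text
22.225 [ 0.48968816 -0.12478094  0.22566244] [ 1.79775194e+02 -1.36103769e-01  4.45923144e+01] 0.0555 [-0.15 -0.4  -0.03] [-0.01   0.028 -0.022] 0.0 q6 121.11
[(np.int32(4), array([268.5, 143.5]))]
56 [328.7 145.8] [ 0.5662 -0.1547] 0.0827 -21.06
51 [280.6 166.3] [ 0.5124 -0.1331] 0.0248 -19.16
[-0.007 -0.047 -0.009] -0.0 44.595325550595135
```

View pics/s9.png

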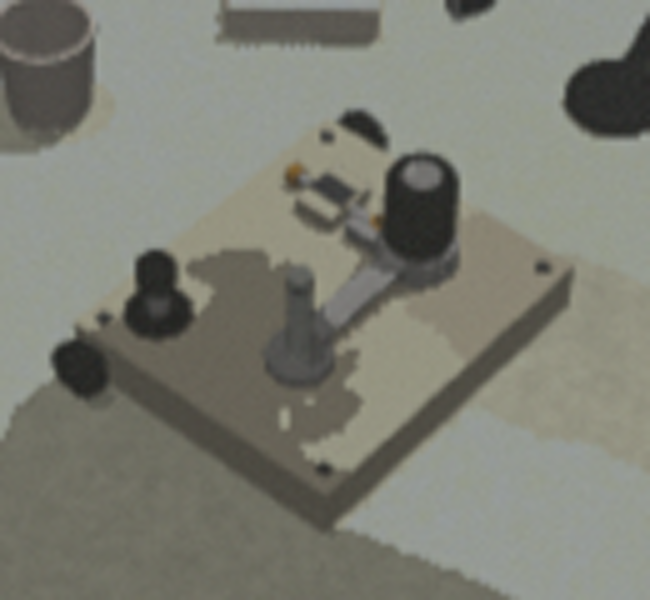

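View pics/w9.png

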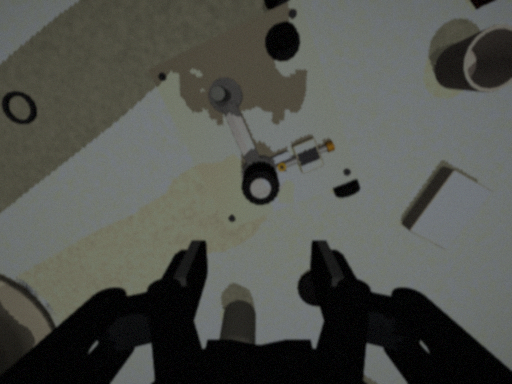

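```bash
python3 -c "
from workcell import bot
print(bot.job_done(), bot.get_obs()['time'])"
```

```text
the job is handed in; nothing more can be done
the job is handed in; nothing more can be done
```

The job is done and handed in at about 22.5 s: the focusing rod is in the slit-lamp base and the cam lock is closed over its collar. `bot.job_done()` gave no verdict.

- **Rod:** I gripped it by the stem, lifted it from the stand and lowered it into the socket. I took about 7.5 N at the wrist as seated, at the expected height, and let go. The side view then showed it upright with its collar flat on the plate.
- **Lock:** I turned the knob about 60° clockwise. The roller snapped in at about 50°, and I went on until the knob torque read about 0 N m.
- **Last checks:**
    - The follower mount pointed at about -21.1° after release, against -21.4° for the unloaded direction, so it is unbent to within measurement error.
    - The brass end of the shaft had moved roughly 4–5 mm towards the knob.
    - The tongue lies over the collar. The gripper was open and clear, at 0.226 m.
- **Not confirmed:** I judged the drop of the roller from this movement and the snap, because the images give no absolute reading below 1.2 mm. Positions from the top and side cameras differed by about 2 mm, so I placed the rod using the wrist camera, with the empty stand hole as reference.
- **Not re-checked:** I did not measure the other rod or the bystanders again at the end; I saw no contact with them.

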